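Finish the rusk and cheese sandwich

TASK

Finish the little rusk sandwich on the plate: lay the round of cheese flat on the rusk half that is already on the plate, then set the domed rusk half on the cheese, dome upward. All three should lie flat and centred one above the other in the middle of the plate, and the plate should stay where it stands.

Things in the scene. Friction and masses are not known exactly. Their poses are not given: they have to be found in the camera images.
- plate: Small round loose plate of white ceramic, 150 mm across the rim, rim 14 mm high; it stands on the worktop. Its flat inner floor is 93 mm across and 5 mm above the worktop. Origin: centre of its underside, z up.
- bottom_mid (a point): Centre (half-way up) of the bottom rusk half: a loose, rigid, flat brown disc with a paler top face, 60 mm in diameter and 15 mm thick, lying near the middle of the plate. It stays there. z up; its top face is 7.5 mm above this point.
- cheese_mid (a point): Centre (half-way up) of the round of firm cheese: a loose, rigid, pale yellow flat disc, 56 mm in diameter and 14 mm thick, 40 g or so, lying flat on the worktop on one side of the plate, left or right. z up along its axis. Near the work also lie a smaller biscuit (40 mm across, 9 mm thick), a tea light (38 mm) and a coffee pod (51 mm, with a tab), which have no part in this.
- top_mid (a point): Centre (half-way up) of the domed top rusk half: a loose, rigid brown disc with seeds on its domed upper side and a flat underside, 60 mm in diameter, 24 mm high in the middle; its side is upright for the lowest 13 mm, above which the dome curves in. 40 g or so, it lies flat side down on the worktop on the other side of the plate from the cheese. This point is 12 mm above its underside; z up through the dome.
There are look-alikes about, which are no part of the job. Leave any green or red look-alike of the part that bears cheese_mid alone.

How it is judged:
By the outcome, as a careful person would: the job done as asked, in the order asked, and still so for the second after the job is handed in, with the robot touching nothing.
It also fails if it takes over 56 s, if anything falls off the work surface, if the arm or the gripper's body presses on something with over 40 N, if the wrist force passes 120 N, or if a joint passes its speed limit or range.

ROBOT

A 6-joint arm with a two-finger parallel gripper is mounted at the origin on a cart in front of the work surface, level with it; the furniture and walls round the work are solid. World frame = base frame: x ahead of the robot, y to its left, z up, the work surface at z = 0. Lengths are in m, angles in degrees, forces in N, time in s.
With the tool pointing down it reaches from about 0.4 to 0.825 m from the base axis. Payload 7 kg.
Tool frame: the origin (TCP) lies at the very end of the fingers, on their centre line; the grasp point (between the pads) lies 19 mm behind it (ctrl.tcp_to_grasp is the distance from the TCP to the grasp point, in m); z points along the fingers, y is the direction in which the jaws open and shut (so a half turn about z gives the same grasp; the last joint's range is limited). The gripper opens to 88 mm and grips with 3 to 60 N. Pads are 19 mm wide; open, the fingers measure 130 mm over their backs; the gripper's body (78 mm by 193 mm) begins 47 mm behind the grasp point.
Start: joints at [90.075, 20.546, 0.682, 0, -70.136, -16.507], TCP at [0.191, 0.647, 0.227] pointing down, gripper open.
Joint ranges: [-176.03, 176.03], [-82.01, 121.73], [-58.28, 71.71], [-173.87, 95.51], [-174.79, -0.11], [-173.66, 173.66]. Speed limits (degrees/s): [136.94, 136.94, 172.46, 180, 180, 180].

INTERFACE

Orientations are given as [roll, pitch, yaw] about the fixed x, y, z axes, in that order (R = Rz(yaw) Ry(pitch) Rx(roll)).
In Python, from plant import ctrl gives the robot as it stands.
- The arm moves only by the tool jog_arm, never from a script. Its argument "commands" is a list of rows, each an object of numbers: "x", "y", "z": the shift along the tool's x, y, z in cm; "roll": the turn about the tool's z in rad. In form: [{"x": .., "y": .., "z": .., "roll": ..}, ...]. A call has 1 to 12 rows; each row shifts and turns the commanded pose from where the row before left it, along the tool's axes as they then stand; what a row does not reach is not made up. A row lasts 1/10 s, in which the tool goes at most 50 mm and 8.59 degrees, less where a joint would pass 70% of its speed; a pose out of reach is approached as far as the arm can. A call is refused whole if a number of a shift passes 5 or a number of a turn 0.15, either way. A call with a gripper value outside its range is refused whole. "gripper" is the finger opening in cm, from 0 to 8.76, set as the call begins (left out, the last holds). The fingers move at their own pace and stop on an object; the grip force is fixed at half the most. Time passes only in rows, so rows that do not move let the fingers close. It gives the time, the measured TCP pose, the force and the opening at its end, in the units of the state.
- ctrl.get_obs(): the state, without advancing time (a new reading comes with each control period).
- ctrl.snapshot(name): name is "scene" or "top" or "wrist"; returns a dict with "image" (480x640x3 uint8, red, green, blue), "mtx" (3x3 intrinsics, pixels), "k1" (the pictures are not rectified: a ray, as slopes to the right and down, at radius r is drawn at 1 + k1 r^2 times it, then the intrinsics apply), "position" and "orientation" of the camera in the world; the wrist camera has in their place "hand_eye" (4x4, takes a point from camera to tool coordinates, whose origin is the TCP and whose axes are the flange's). Camera axes: x right, y up, looking along -z (the intrinsics and any distortion apply to the point x, -y, -z); pixel columns grow to the right and rows downward; lengths in m; the calibration is good to about 2 mm. A picture is of the moment at which its call begins: read the wrist's pose just before it. There is no depth.
- ctrl.close_job(): hands the job in, once; it reports no verdict.
Trained networks look in the newest picture that a camera, given by its name, has taken for a name from the list of things; names that differ only in an ending like _2 or _b are one class to them, and where a whole thing is asked for, a point or a joint stands for the part that bears it (a point fixed in the world has none). Each returns a list of dicts, best first, with "confidence" (0 to 1); they miss things now and then, are a little off and sometimes report something else, mostly with a low value. They report only what shows in the picture. A call takes as long as a camera call. They do not tell look-alikes from the thing itself.
- ctrl.search_frame(camera, query): "position" ([column, row] as shares, 0 to 1, of the picture: columns of its width, rows of its height, amid what is visible of it).
- ctrl.regions_of(camera, query): "mask" (480x640 bool, what is visible of it) and "position" ([column, row] as shares, 0 to 1, of the picture: columns of its width, rows of its height, amid what is visible of it).
The state is a dict: "clock": time; "joint_pos": joint angles; "qvel": joint speeds; "tau": joint torques, N m; "tool_pos": TCP position; "orientation": TCP orientation; "force": force on the tool from outside, world axes, zero at the start; "moment": the same for the moment, N m; "opening": finger opening in m.
Only numpy, scipy, OpenCV 4.12 (cv2) and the standard library are available. Lean on these libraries where they do the work, as an engineer would, in place of code of your own. Each camera call takes 0.05 s, during which the arm holds its last target.

## Working session

There is one attempt and no reset: what is moved stays moved. The work goes in short steps, Python scripts to look and compute and a tool call to move; the robot and the scene stay as the last step left them, time stands still between calls to the robot, and variables do not carry over. Pictures are saved under pics/ and viewed, and the job is handed in when it is done.

Besides the shell and the picture viewer there is one more tool, called after "Call:" as a command line: name --argument value ..., lists and objects as JSON in quotes. jog_arm: Moves the arm, as the interface text tells. Its arguments: {"type":"object","properties":{"commands":{"type":"array"},"gripper":{"type":"number"}},"required":["commands"]}

```bash
ls; mkdir -p pics; cat > h.py <<'E'
import numpy as np, cv2
from scipy.spatial.transform import Rotation as R
from plant import ctrl
def save(n,im): cv2.imwrite(n,cv2.cvtColor(im,cv2.COLOR_RGB2BGR))
def campose(s,o=None):
    if 'hand_eye' in s and s['hand_eye'] is not None:
        T=np.eye(4);T[:3,:3]=R.from_euler('xyz',o['orientation'],degrees=True).as_matrix();T[:3,3]=o['tool_pos']
        return T@np.array(s['hand_eye'])
    T=np.eye(4); q=np.array(s['orientation'])
    T[:3,:3]= q if q.shape==(3,3) else (R.from_euler('xyz',q,degrees=True).as_matrix() if q.size==3 else R.from_quat(q).as_matrix())
    T[:3,3]=s['position']; return T
def pix2w(s,T,uv,z):
    K=np.array(s['mtx']);k=s['k1']
    d=np.array([(uv[0]-K[0,2])/K[0,0],(uv[1]-K[1,2])/K[1,1]]);u=d.copy()
    for _ in range(30): u=d/(1+k*(u@u))
    r=T[:3,:3]@np.array([u[0],-u[1],-1]); p=T[:3,3]
    return p+r*(z-p[2])/r[2]
def w2pix(s,T,w):
    c=np.linalg.inv(T)@np.append(w,1); u=np.array([c[0],-c[1]])/-c[2]
    u=u*(1+s['k1']*(u@u)); K=np.array(s['mtx']); return np.array([K[0,0]*u[0]+K[0,2],K[1,1]*u[1]+K[1,2]])
E
python3 - <<'E'
from h import *
o=ctrl.get_obs();print(o)
for n in ['scene','top','wrist']:
    s=ctrl.snapshot(n);save(f'pics/{n}0.png',s['image'])
    print(n,{k:v for k,v in s.items() if k!='image'})
    T=campose(s,o)
    for q,z in [('plate',.01),('bottom_mid',.02),('cheese_mid',.014),('top_mid',.018)]:
        for r in ctrl.search_frame(n,q):
            uv=np.array(r['position'])*[640,480]
            print(q,round(r['confidence'],2),uv.round(),pix2w(s,T,uv,z).round(3))
E
```

```text
pics
{'clock': 0.0, 'joint_pos': array([ 9.00741064e+01,  2.05916083e+01,  6.35054022e-01, -2.12913043e-02,
       -7.01352942e+01, -1.65054488e+01]), 'qvel': array([-0.03679127,  0.02423976,  0.11330688,  0.02230131,  0.04413121,
       -0.04659735]), 'tau': array([ 9.52390910e-04, -5.82702184e+01,  2.93053508e+01,  6.99750692e+00,
        6.82327125e-03, -1.58855987e-04]), 'tool_pos': array([0.19083124, 0.64696408, 0.22562677]), 'orientation': array([ 1.79906249e+02, -6.90699098e-03, -1.64385876e+01]), 'force': array([ 0.31156107, -0.67421431, -0.00344539]), 'moment': array([ 0.00953165,  0.00318053, -0.06467902]), 'opening': 0.08791920172445998}
scene {'mtx': array([[443.16654026,   0.        , 327.90383923],
       [  0.        , 443.16654026, 238.29691172],
       [  0.        ,   0.        ,   1.        ]]), 'k1': -0.04397661574496575, 'position': array([-0.12221935, -0.52648354,  0.52952534]), 'orientation': array([ 56.82588889,   1.1252072 , -53.51369698])}
plate 0.66 [302. 234.] [0.493 0.01  0.01 ]
bottom_mid 0.66 [301. 245.] [ 0.448 -0.024  0.02 ]
cheese_mid 0.96 [489. 301.
[... 740 characters left out ...]
4]
cheese_mid 0.64 [430. 254.] [ 0.49  -0.296  0.014]
cheese_mid 0.59 [443. 210.] [ 0.585 -0.331  0.014]
top_mid 0.89 [154. 294.] [0.418 0.28  0.018]
wrist {'mtx': array([[432.87966577,   0.        , 319.41913975],
       [  0.        , 432.87966577, 243.04559536],
       [  0.        ,   0.        ,   1.        ]]), 'k1': 0.028427605693245546, 'hand_eye': array([[-2.97195912e-04,  9.62906541e-01,  2.69834959e-01,
         7.29394705e-02],
       [ 9.99999646e-01,  4.98497464e-04, -6.77490649e-04,
        -1.08185750e-03],
       [-7.86872220e-04,  2.69834662e-01, -9.62906349e-01,
        -1.59258849e-01],
       [ 0.00000000e+00,  0.00000000e+00,  0.00000000e+00,
         1.00000000e+00]])}
```

View pics/scene0.png

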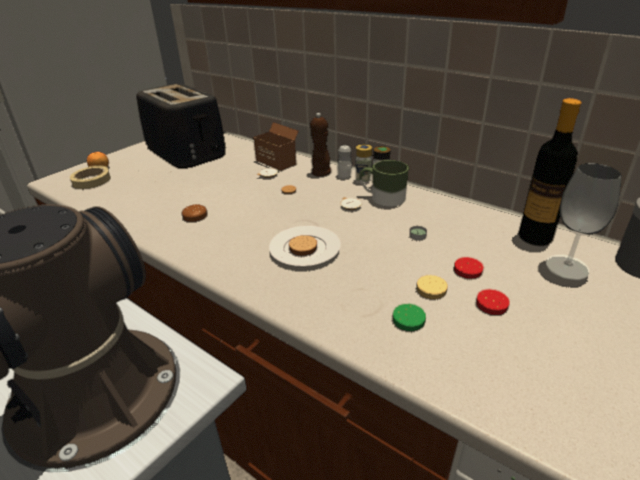

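View pics/top0.png

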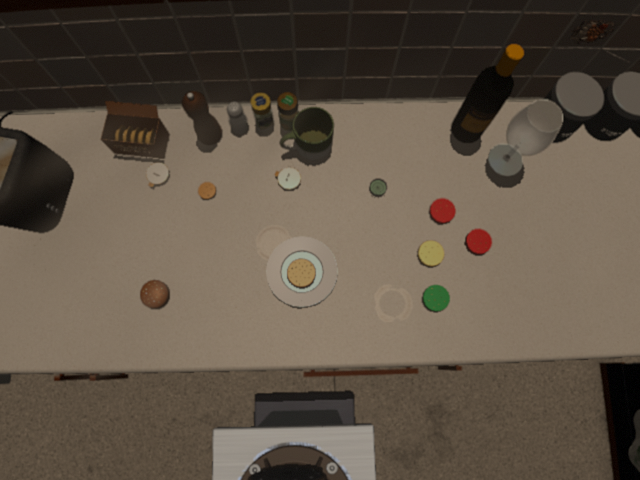

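Look-alikes of the cheese in the top view: red (443,211), red (479,242), green (436,298), yellow (431,254). The yellow disc fits "pale yellow". I'll confirm it in a crop and refine the positions with masks.

```bash
python3 - <<'E'
from h import *
s=ctrl.snapshot('top');im=s['image'];T=campose(s)
c=np.hstack([cv2.resize(im[200:330,380:510],(390,390),interpolation=2),cv2.resize(im[210:340,235:365],(390,390),interpolation=2)])
save('pics/crop1.png',c)
for n in ['top','scene']:
    s=ctrl.snapshot(n);T=campose(s)
    for q,z in [('plate',.009),('bottom_mid',.016),('cheese_mid',.01),('top_mid',.012)]:
        for r in ctrl.regions_of(n,q):
            m=r['mask'].astype(np.uint8);ys,xs=np.nonzero(m)
            if len(xs)<20: continue
            cs,_=cv2.findContours(m,0,2);cc=max(cs,key=cv2.contourArea)
            e=cv2.fitEllipse(cc) if len(cc)>5 else ((xs.mean(),ys.mean()),0,0)
            print(n,q,round(r['confidence'],2),e[0],np.round(e[1]),pix2w(s,T,e[0],z).round(4),s['image'][m>0].mean(0).round())
E
```

```text
top plate 0.93 (301.3096618652344, 270.970703125) [69. 70.] [ 0.4615 -0.0244  0.009 ] [149. 139. 124.]
top bottom_mid 0.58 (301.1505126953125, 272.31488037109375) [27. 29.] [ 0.4574 -0.0242  0.016 ] [151. 124.  81.]
top cheese_mid 0.96 (435.4936828613281, 298.22174072265625) [27. 27.] [ 0.3967 -0.3007  0.01  ] [51. 98. 50.]
top cheese_mid 0.75 (441.59307861328125, 210.3058624267578) [25. 26.] [ 0.5864 -0.3296  0.01  ] [131.  38.  31.]
top cheese_mid 0.73 (430.3027648925781, 252.92625427246094) [25. 26.] [ 0.4928 -0.2973  0.01  ] [150. 135.  79.]
top cheese_mid 0.69 (478.1233215332031, 241.00274658203125) [26. 27.] [ 0.5162 -0.4026  0.01  ] [128.  37.  31.]
top top_mid 0.95 (154.3578643798828, 294.0415954589844) [27. 30.] [0.4197 0.2811 0.012 ] [96. 66. 45.]
scene plate 0.86 (303.7215576171875, 245.64535522460938) [38. 69.] [ 0.4604 -0.0198  0.009 ] [220. 209. 186.]
scene bottom_mid 0.93 (302.88165283203125, 245.75196838378906) [19. 28.] [ 0.4513 -0.0254  0.016 ] [168. 125.  76.]
scene cheese_mid 0.92 (468.3396911621094, 268.1298828125) [20. 30.] [ 0.5809 -0.3312  0.01  ] [168.  40.  36.]
scene cheese_mid 0.89 (408.53961181640625, 317.2934265136719) [28. 34.] [ 0.3931 -0.301   0.01  ] [ 55. 126.  63.]
scene cheese_mid 0.84 (431.1263427734375, 287.11627197265625) [23. 33.] [ 0.4873 -0.2974  0.01  ] [192. 166.  98.]
scene cheese_mid 0.68 (492.6026306152344, 301.298583984375) [26. 34.] [ 0.5132 -0.4026  0.01  ] [173.  47.  42.]
scene top_mid 0.95 (194.180419921875, 213.08087158203125) [18. 27.] [0.415 0.279 0.012] [119.  78.  47.]
```

View pics/crop1.png

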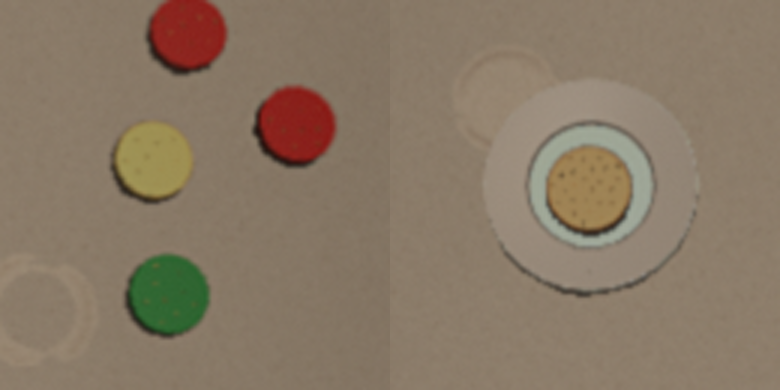

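The crop confirms it: the yellow disc at top (430,253) is the cheese. The others nearby are red or green. Next is a helper that turns world targets into jog shifts.

```bash
cat > d.py <<'E'
import sys
from h import *
o=ctrl.get_obs(); M=R.from_euler('xyz',o['orientation'],degrees=True).as_matrix()
print('t',o['clock'],o['tool_pos'].round(4),o['orientation'].round(2),'F',o['force'].round(1),o['opening'])
p=o['tool_pos']
for a in sys.argv[1:]:
    w=np.array(eval(a),float); d=M.T@(w-p)*100; print(a,'tool cm',d.round(2),'rows',np.ceil(np.linalg.norm(d)/5)); p=w
E
python3 d.py "[.46,.35,.226]" "[.43,-.02,.226]" "[.42,-.28,.2]"
```

```text
t 1.3 [0.191  0.6474 0.2266] [-180.      0.    -16.43] F [-0.8  0.2 -0.1] 0.08815681122930139
[.46,.35,.226] tool cm [34.22 20.91  0.06] rows 9.0
[.43,-.02,.226] tool cm [ 7.59 36.34 -0.  ] rows 8.0
[.42,-.28,.2] tool cm [ 6.4  25.22  2.6 ] rows 6.0
```

Call:
jog_arm --commands '[{"x": 3.4, "y": 2.1}, {"x": 3.4, "y": 2.1}, {"x": 3.4, "y": 2.1}, {"x": 3.4, "y": 2.1}, {"x": 3.4, "y": 2.1}, {"x": 3.4, "y": 2.1}, {"x": 3.4, "y": 2.1}, {"x": 3.4, "y": 2.1}, {"x": 3.4, "y": 2.1}, {"x": 3.4, "y": 2.1}]' --gripper 8.7

```text
validation failed for argument at $.co...
```

Call:
jog_arm --commands '[{"x": 0.7, "y": 3.6}, {"x": 0.7, "y": 3.6}, {"x": 0.7, "y": 3.6}, {"x": 0.7, "y": 3.6}, {"x": 0.7, "y": 3.6}, {"x": 0.7, "y": 3.6}, {"x": 0.7, "y": 3.6}, {"x": 0.7, "y": 3.6}, {"x": 0.7, "y": 3.6}, {"x": 0.7, "y": 3.6}, {}]'

```text
validation failed for argument at $.co...
```

```bash
cat > look.py <<'E'
import sys
from h import *
o=ctrl.get_obs(); s=ctrl.snapshot('wrist'); T=campose(s,o); save(sys.argv[1],s['image'])
print('t',o['clock'],o['tool_pos'].round(4),o['orientation'].round(2))
for a in sys.argv[2:]:
    q,z=a.split(':');z=float(z)
    for r in ctrl.regions_of('wrist',q):
        m=r['mask'].astype(np.uint8)
        cs,_=cv2.findContours(m,0,1)
        if not cs: continue
        cc=max(cs,key=cv2.contourArea)
        P=np.array([pix2w(s,T,p[0].astype(float),z)[:2] for p in cc])
        (c,rad)=cv2.minEnclosingCircle(P.astype(np.float32)*1000)
        A=np.c_[P,np.ones(len(P))];x=np.linalg.lstsq(A,(P**2).sum(1),rcond=None)[0];c2=x[:2]/2;r2=np.sqrt(x[2]+c2@c2)
        mm=cv2.moments(cc);print(q,round(r['confidence'],2),'px',(mm['m10']/mm['m00'],mm['m01']/mm['m00']),'enc mm',np.round(c,1),round(rad,1),'fit mm',(c2*1000).round(1),(r2*1000).round(1),s['image'][m>0].mean(0).round())
E
python3 look.py pics/w1.png plate:.014 bottom_mid:.02 cheese_mid:.014; python3 d.py
```

```text
t 1.3 [0.191  0.6474 0.2266] [-180.      0.    -16.43]
t 1.5 [0.1909 0.6474 0.2266] [-180.      0.    -16.43] F [-0.3  0.   0.2] 0.0875860548736741
```

View pics/w1.png

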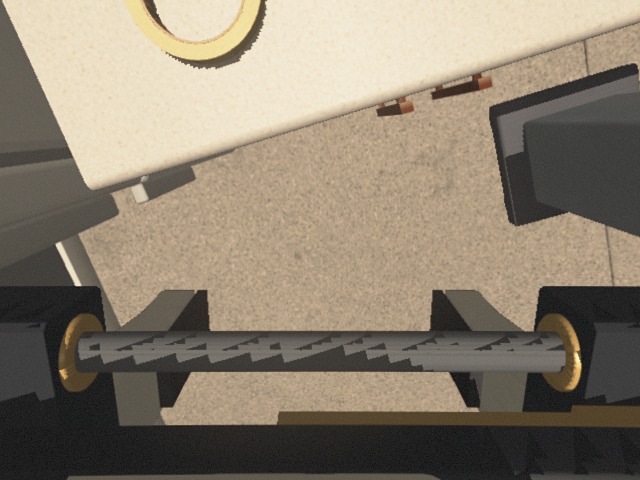

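The move calls were refused, so every row probably has to carry all four keys. The wrist picture shows only the worktop edge and a yellow ring at (195,10).

Call:
jog_arm --commands '[{"x": 3.4, "y": 2.1, "z": 0, "roll": 0}, {"x": 3.4, "y": 2.1, "z": 0, "roll": 0}, {"x": 3.4, "y": 2.1, "z": 0, "roll": 0}, {"x": 3.4, "y": 2.1, "z": 0, "roll": 0}, {"x": 3.4, "y": 2.1, "z": 0, "roll": 0}, {"x": 3.4, "y": 2.1, "z": 0, "roll": 0}, {"x": 3.4, "y": 2.1, "z": 0, "roll": 0}, {"x": 3.4, "y": 2.1, "z": 0, "roll": 0}, {"x": 3.4, "y": 2.1, "z": 0, "roll": 0}, {"x": 3.4, "y": 2.1, "z": 0, "roll": 0}]' --gripper 8.7

```text
clock: 2.5
tool_pos: [0.4586, 0.3485, 0.2269]
orientation: [-180.0, -0.0, -16.4]
force: [0.5, 0.1, 0.2]
opening: 0.0868
```

Call:
jog_arm --commands '[{"x": 0.7, "y": 3.6, "z": 0, "roll": 0}, {"x": 0.7, "y": 3.6, "z": 0, "roll": 0}, {"x": 0.7, "y": 3.6, "z": 0, "roll": 0}, {"x": 0.7, "y": 3.6, "z": 0, "roll": 0}, {"x": 0.7, "y": 3.6, "z": 0, "roll": 0}, {"x": 0.7, "y": 3.6, "z": 0, "roll": 0}, {"x": 0.7, "y": 3.6, "z": 0, "roll": 0}, {"x": 0.7, "y": 3.6, "z": 0, "roll": 0}, {"x": 0.7, "y": 3.6, "z": 0, "roll": 0}, {"x": 0.7, "y": 3.6, "z": 0, "roll": 0}, {"x": 0, "y": 0, "z": 0, "roll": 0}]'

```text
clock: 3.6
tool_pos: [0.422, -0.0182, 0.2268]
orientation: [-180.0, -0.0, -16.6]
force: [0.3, 0.2, 0.4]
opening: 0.0869
```

```bash

python3 look.py pics/w2.png plate:.014 bottom_mid:.02 cheese_mid:.014; python3 d.py
```

```text
t 3.6 [ 0.422  -0.0182  0.2268] [-1.800e+02 -1.000e-02 -1.662e+01]
bottom_mid 0.74 px (312.39180548201847, 158.99858808835307) enc mm [461.  -23.1] 74.0 fit mm [461.1 -23. ] 73.0 [223. 216. 200.]
bottom_mid 0.73 px (312.68100494861056, 168.89332994966796) enc mm [456.5 -21.7] 30.3 fit mm [456.6 -21.8] 29.5 [238. 208. 146.]
cheese_mid 0.9 px (627.9997246316949, 142.5994768002203) enc mm [ 400.2 -285.7] 25.5 fit mm [ 401.  -280.8] 18.1 [ 56. 117.  63.]
cheese_mid 0.7 px (619.3551360842845, 28.896985659935613) enc mm [ 489.4 -281.9] 25.7 fit mm [ 489.4 -279.4] 20.1 [197. 175. 110.]
t 3.8 [ 0.4232 -0.0149  0.2267] [-1.7998e+02 -2.0000e-02 -1.6430e+01] F [ 0.2  0.3 -0.3] 0.0870456428680472
```

View pics/w2.png

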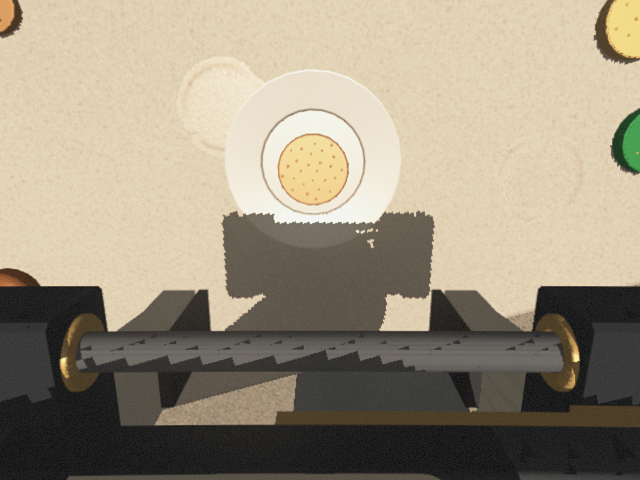

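The wrist picture shows the plate at (313,158) with the rusk at (313,169). The cheese is at the right edge (628,25), with green below it at (628,142). The arm was still settling, so I'll repeat the measurement.

```bash

python3 look.py pics/w3.png plate:.014 bottom_mid:.02 ; python3 d.py "[.42,-.28,.2]"
```

```text
t 3.8 [ 0.4232 -0.0149  0.2267] [-1.7998e+02 -2.0000e-02 -1.6430e+01]
plate 0.71 px (316.8308608561757, 159.2864885397801) enc mm [460.5 -22.7] 75.4 fit mm [460.5 -22.8] 74.3 [223. 216. 200.]
bottom_mid 0.91 px (317.1060354020047, 169.38912348048623) enc mm [456.5 -21.8] 30.2 fit mm [456.4 -21.8] 29.4 [239. 209. 146.]
t 3.95 [ 0.4232 -0.0145  0.2265] [-180.      0.    -16.35] F [-0.3  0.1  0.1] 0.08709059033751558
[.42,-.28,.2] tool cm [ 7.17 25.56  2.65] rows 6.0
```

Call:
jog_arm --commands '[{"x": 1.0, "y": 3.6, "z": 0.4, "roll": 0}, {"x": 1.0, "y": 3.6, "z": 0.4, "roll": 0}, {"x": 1.0, "y": 3.6, "z": 0.4, "roll": 0}, {"x": 1.0, "y": 3.6, "z": 0.4, "roll": 0}, {"x": 1.0, "y": 3.6, "z": 0.4, "roll": 0}, {"x": 1.0, "y": 3.6, "z": 0.4, "roll": 0}, {"x": 1.0, "y": 3.6, "z": 0.4, "roll": 0}, {"x": 0, "y": 0, "z": 0, "roll": 0}, {"x": 0, "y": 0, "z": 0, "roll": 0}, {"x": 0, "y": 0, "z": 0, "roll": 0}, {"x": 0, "y": 0, "z": 0, "roll": 0}]'

```text
clock: 5.05
tool_pos: [0.4192, -0.2758, 0.1988]
orientation: [-180.0, -0.0, -16.3]
force: [-0.0, 1.0, 0.2]
opening: 0.0869
```

```bash

python3 look.py pics/w4.png cheese_mid:.014 ; python3 d.py "[.49,-.297,.1]"
```

```text
t 5.05 [ 0.4192 -0.2758  0.1988] [-1.800e+02 -2.000e-02 -1.633e+01]
cheese_mid 0.8 px (319.43826268464994, 116.23362235067438) enc mm [ 492.4 -296.3] 27.7 fit mm [ 492.6 -296.4] 27.1 [244. 241. 183.]
cheese_mid 0.75 px (355.5256068472008, 230.7495439876526) enc mm [ 398.1 -299.6] 29.0 fit mm [ 398.1 -299.6] 28.0 [ 70. 115.  69.]
cheese_mid 0.67 px (326.31498470948014, 6.548419979612639) enc mm [ 567.  -323.5] 20.2 fit mm [ 567.7 -323.7] 13.3 [183.  74.  68.]
cheese_mid 0.62 px (447.8671007028795, 41.755352573446054) enc mm [ 515.4 -399.9] 29.1 fit mm [ 515.5 -400.1] 27.9 [227.  79.  72.]
t 5.15 [ 0.4193 -0.2759  0.1989] [-1.7999e+02 -5.0000e-02 -1.6330e+01] F [-0.4  0.3 -0.3] 0.08693300998778586
[.49,-.297,.1] tool cm [7.37 0.04 9.9 ] rows 3.0
```

View pics/w4.png

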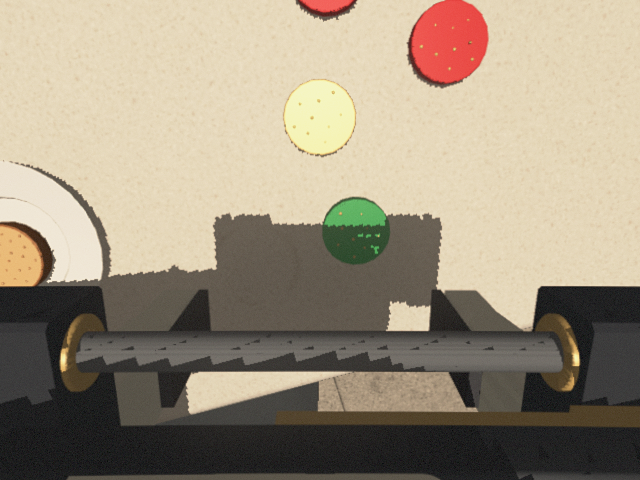

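The wrist picture shows the cheese at (319,116), clear of green at (356,231) and red at (448,42).

```bash
python3 d.py "[.4925,-.2965,.05]" "[.4925,-.2965,.0035]"
```

```text
t 5.15 [ 0.4193 -0.2759  0.1989] [-1.7999e+02 -5.0000e-02 -1.6330e+01] F [-0.4  0.3 -0.3] 0.08693300998778586
[.4925,-.2965,.05] tool cm [ 7.6  -0.08 14.9 ] rows 4.0
[.4925,-.2965,.0035] tool cm [-0.    0.    4.65] rows 1.0
```

Call:
jog_arm --commands '[{"x": 1.9, "y": 0, "z": 2.5, "roll": 0}, {"x": 1.9, "y": 0, "z": 2.5, "roll": 0}, {"x": 1.9, "y": -0.1, "z": 2.5, "roll": 0}, {"x": 1.9, "y": 0, "z": 2.5, "roll": 0}, {"x": 0, "y": 0, "z": 2.5, "roll": 0}, {"x": 0, "y": 0, "z": 2.4, "roll": 0}, {"x": 0, "y": 0, "z": 1.6, "roll": 0}, {"x": 0, "y": 0, "z": 1.2, "roll": 0}, {"x": 0, "y": 0, "z": 0, "roll": 0}, {"x": 0, "y": 0, "z": 0, "roll": 0}, {"x": 0, "y": 0, "z": 0, "roll": 0}]'

```text
clock: 6.25
tool_pos: [0.4928, -0.2974, 0.0227]
orientation: [180.0, -0.1, -16.4]
force: [-0.1, -0.8, 0.5]
opening: 0.0866
```

```bash
python3 look.py pics/w5.png; python3 d.py "[.4925,-.2965,.0035]"
```

```text
t 6.25 [ 0.4928 -0.2974  0.0227] [ 1.800e+02 -1.100e-01 -1.641e+01]
t 6.3 [ 0.4928 -0.2975  0.0227] [-1.800e+02 -1.200e-01 -1.642e+01] F [-0.8  0.3 -0.1] 0.08719814157449075
[.4925,-.2965,.0035] tool cm [-0.06 -0.09  1.92] rows 1.0
```

View pics/w5.png

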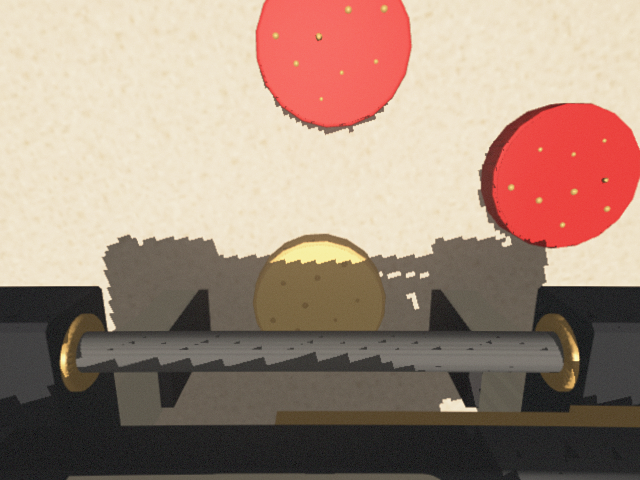

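The cheese (319,295) sits midway between the fingers. Lower, then close.

Call:
jog_arm --commands '[{"x": 0, "y": -0.1, "z": 1.0, "roll": 0}, {"x": 0, "y": 0, "z": 0.9, "roll": 0}, {"x": 0, "y": 0, "z": 0, "roll": 0}, {"x": 0, "y": 0, "z": 0, "roll": 0}]'

```text
clock: 6.7
tool_pos: [0.4919, -0.2963, 0.002]
orientation: [180.0, 0.1, -16.4]
force: [-0.2, -0.4, 0.5]
opening: 0.0872
```

Call:
jog_arm --commands '[{"x": 0, "y": 0, "z": 0, "roll": 0}, {"x": 0, "y": 0, "z": 0, "roll": 0}, {"x": 0, "y": 0, "z": 0, "roll": 0}, {"x": 0, "y": 0, "z": 0, "roll": 0}, {"x": 0, "y": 0, "z": 0, "roll": 0}, {"x": 0, "y": 0, "z": 0, "roll": 0}]' --gripper 5.0

```text
clock: 7.3
tool_pos: [0.4923, -0.2964, 0.0027]
orientation: [180.0, -0.0, -16.4]
force: [0.3, 0.0, 0.6]
opening: 0.0545
```

Call:
jog_arm --commands '[{"x": 0, "y": 0, "z": -1, "roll": 0}, {"x": 0, "y": 0, "z": -3, "roll": 0}, {"x": 0, "y": 0, "z": -3, "roll": 0}, {"x": 0, "y": 0, "z": -3, "roll": 0}, {"x": 0, "y": 0, "z": 0, "roll": 0}, {"x": 0, "y": 0, "z": 0, "roll": 0}]'

```text
clock: 7.9
tool_pos: [0.4927, -0.2964, 0.1039]
orientation: [-180.0, -0.1, -16.4]
force: [-0.0, 0.1, -0.6]
opening: 0.0551
```

```bash
python3 look.py pics/w6.png; python3 d.py "[.4564,-.0218,.1]" "[.4564,-.0218,.025]"
```

```text
t 7.9 [ 0.4927 -0.2964  0.1039] [-1.7998e+02 -1.4000e-01 -1.6440e+01]
t 7.95 [ 0.492  -0.2962  0.1028] [-1.7998e+02 -2.0000e-02 -1.6450e+01] F [-0.  -0.1 -0.1] 0.05479659678348858
[.4564,-.0218,.1] tool cm [-11.18 -25.31   0.29] rows 6.0
[.4564,-.0218,.025] tool cm [-0.   0.   7.5] rows 2.0
```

View pics/w6.png

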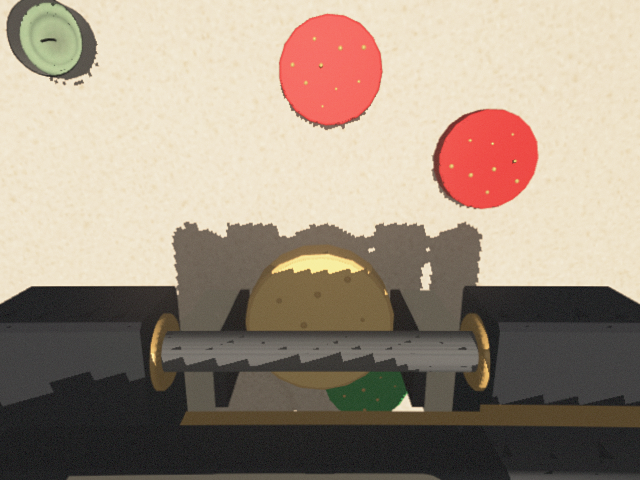

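The cheese is held between the pads at (320,317). I'll measure where its centre lies in the tool frame.

```bash
python3 - <<'E'
from h import *
o=ctrl.get_obs();s=ctrl.snapshot('wrist');T=campose(s,o)
z=o['tool_pos'][2]-.0027+.014
im=s['image'].astype(int);hsv=cv2.cvtColor(s['image'],cv2.COLOR_RGB2HSV)
M=R.from_euler('xyz',o['orientation'],degrees=True).as_matrix()
for r in ctrl.regions_of('wrist','cheese_mid'): print(r['confidence'],np.array(r['position'])*[640,480],s['image'][r['mask']].mean(0))
# predicted outline for tool-x offsets
for dx in [-.004,0,.004]:
    c=o['tool_pos']+M@[dx,0,0]; 
    for a in [0,180]:
        p=c+M@[.028*np.cos(np.radians(a)),0,0]; p[2]=z; print(dx,a,w2pix(s,T,p).round(1))
    p=c+M@[0,.028,0];p[2]=z;q=c-M@[0,.028,0];q[2]=z;print(w2pix(s,T,p).round(1),w2pix(s,T,q).round(1))
cr=s['image'][235:400,230:410];save('pics/c6.png',cv2.resize(cr,(720,660),interpolation=2)); save('pics/c6b.png',cv2.resize(cr,(720,600),interpolation=2))
E
```

```text
0.96 [329.472  66.72 ] [244.33530572 108.30506246  98.78500986]
0.81 [373.568 393.216] [44.0920997  76.49767638 45.54499366]
0.79 [491.328 155.712] [231.16599536  79.05260588  72.37190284]
0.63 [318.976 296.4  ] [132.5925958  112.92241156  74.53317187]
-0.004 0 [322.1 263.1]
-0.004 180 [321.9 398.5]
[396.4 333.8] [247.6 333.9]
0 0 [322.2 252.4]
0 180 [322.  389.6]
[396.9 324.1] [247.2 324.1]
0.004 0 [322.2 241.6]
0.004 180 [322.  380.6]
[397.4 314.2] [246.7 314.3]
```

View pics/c6b.png

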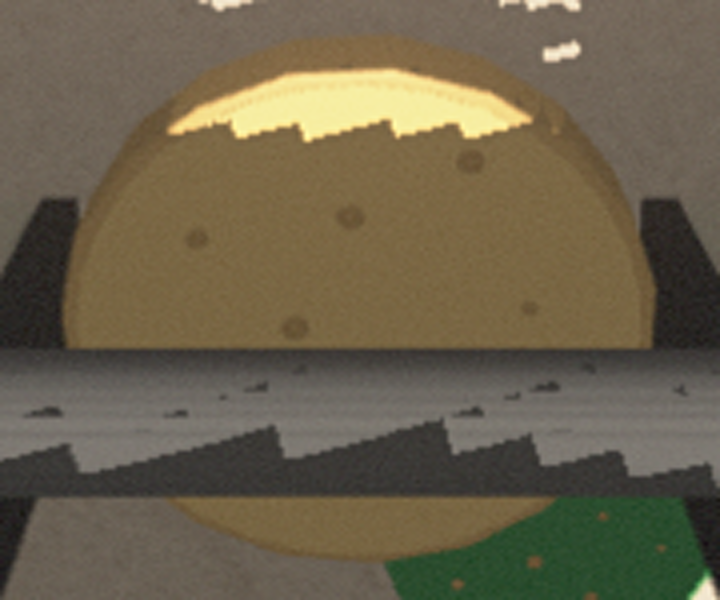

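The predicted outline for zero offset matches the crop (edges at rows 252 and 390), so the cheese is centred in the tool. Carry it to the plate.

Call:
jog_arm --commands '[{"x": -1.4, "y": -3.2, "z": 0, "roll": 0}, {"x": -1.4, "y": -3.2, "z": 0, "roll": 0}, {"x": -1.4, "y": -3.2, "z": 0, "roll": 0}, {"x": -1.4, "y": -3.2, "z": 0, "roll": 0}, {"x": -1.4, "y": -3.2, "z": 0, "roll": 0}, {"x": -1.4, "y": -3.2, "z": 0, "roll": 0}, {"x": -1.4, "y": -3.2, "z": 0, "roll": 0}, {"x": -1.4, "y": -2.9, "z": 0, "roll": 0}, {"x": 0, "y": 0, "z": 0, "roll": 0}, {"x": 0, "y": 0, "z": 0, "roll": 0}, {"x": 0, "y": 0, "z": 0, "roll": 0}]'

```text
clock: 9.15
tool_pos: [0.4561, -0.0225, 0.1021]
orientation: [180.0, 0.1, -16.4]
force: [-0.1, 0.4, -0.8]
opening: 0.0549
```

```bash
python3 look.py pics/w7.png plate:.014; python3 d.py "[.4564,-.0218,.025]"
```

```text
t 9.15 [ 0.4561 -0.0225  0.1021] [ 1.7995e+02  6.0000e-02 -1.6440e+01]
plate 0.65 px (318.7491037579173, 197.05751411652864) enc mm [461.3 -22.9] 74.6 fit mm [471.  -25.8] 61.2 [205. 196. 182.]
t 9.25 [ 0.4563 -0.0229  0.1022] [ 1.7997e+02  4.0000e-02 -1.6510e+01] F [-0.1  0.4  0.7] 0.05498071889429656
[.4564,-.0218,.025] tool cm [-0.02 -0.11  7.72] rows 2.0
```

View pics/w7.png

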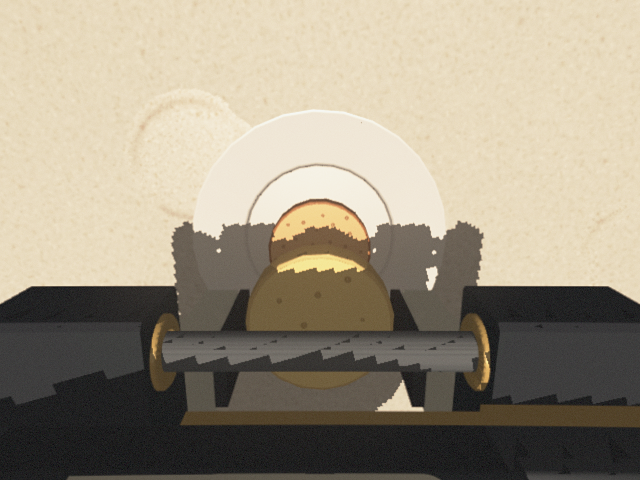

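The rusk (320,240) and the held cheese (320,317) share a column. Lower.

Call:
jog_arm --commands '[{"x": 0, "y": -0.1, "z": 2, "roll": 0}, {"x": 0, "y": 0, "z": 2, "roll": 0}, {"x": 0, "y": 0, "z": 2, "roll": 0}, {"x": 0, "y": 0, "z": 1.2, "roll": 0}, {"x": 0, "y": 0, "z": 0.4, "roll": 0}, {"x": 0, "y": 0, "z": 0, "roll": 0}, {"x": 0, "y": 0, "z": 0, "roll": 0}, {"x": 0, "y": 0, "z": 0, "roll": 0}]'

```text
clock: 10.05
tool_pos: [0.4573, -0.0211, 0.0272]
orientation: [-180.0, -0.1, -16.4]
force: [-0.1, -1.0, 0.0]
opening: 0.0548
```

```bash
python3 d.py "[.4564,-.0218,.023]"
```

```text
t 10.05 [ 0.4573 -0.0211  0.0272] [-1.7996e+02 -6.0000e-02 -1.6440e+01] F [-0.1 -1.   0. ] 0.05483210937927563
[.4564,-.0218,.023] tool cm [-0.06  0.1   0.42] rows 1.0
```

Call:
jog_arm --commands '[{"x": 0, "y": 0, "z": 0.2, "roll": 0}, {"x": 0, "y": 0.05, "z": 0.1, "roll": 0}, {"x": 0, "y": 0, "z": 0, "roll": 0}, {"x": 0, "y": 0, "z": 0, "roll": 0}]'

```text
clock: 10.45
tool_pos: [0.4566, -0.0215, 0.0236]
orientation: [-180.0, -0.0, -16.4]
force: [0.5, 0.0, -0.5]
opening: 0.0547
```

```bash
python3 d.py "[.4564,-.0218,.0227]";python3 look.py pics/w8.png;python3 d.py "[.4564,-.0218,.0227]"
```

```text
t 10.45 [ 0.4566 -0.0215  0.0236] [-1.800e+02 -1.000e-02 -1.643e+01] F [ 0.5  0.  -0.5] 0.054690268454818544
[.4564,-.0218,.0227] tool cm [-0.01  0.03  0.09] rows 1.0
t 10.45 [ 0.4566 -0.0215  0.0236] [-1.800e+02 -1.000e-02 -1.643e+01]
t 10.5 [ 0.4566 -0.0215  0.0236] [-180.     -0.    -16.43] F [-0.2  0.5 -0.7] 0.05465584959607594
[.4564,-.0218,.0227] tool cm [-0.01  0.03  0.09] rows 1.0
```

View pics/w8.png

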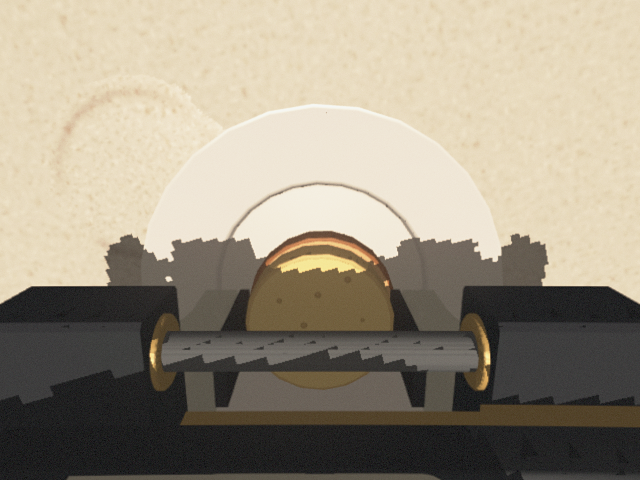

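The cheese (320,317) is centred over the rusk rim, about 1 mm above it. Lower slightly, then open.

Call:
jog_arm --commands '[{"x": 0, "y": 0, "z": 0.08, "roll": 0}, {"x": 0, "y": 0, "z": 0, "roll": 0}, {"x": 0, "y": 0, "z": 0, "roll": 0}]'

```text
clock: 10.8
tool_pos: [0.4566, -0.0216, 0.0227]
orientation: [180.0, 0.0, -16.4]
force: [0.4, 0.5, -0.6]
opening: 0.0546
```

Call:
jog_arm --commands '[{"x": 0, "y": 0, "z": 0, "roll": 0}, {"x": 0, "y": 0, "z": 0, "roll": 0}, {"x": 0, "y": 0, "z": 0, "roll": 0}, {"x": 0, "y": 0, "z": 0, "roll": 0}]' --gripper 7.6

```text
clock: 11.2
tool_pos: [0.4566, -0.0216, 0.0228]
orientation: [-180.0, -0.0, -16.4]
force: [-0.6, -0.4, -0.3]
opening: 0.0749
```

Call:
jog_arm --commands '[{"x": 0, "y": 0, "z": -1, "roll": 0}, {"x": 0, "y": 0, "z": -2.5, "roll": 0}, {"x": 0, "y": 0, "z": -3, "roll": 0}, {"x": -1.5, "y": 0, "z": -4, "roll": 0}, {"x": -1.5, "y": 0, "z": -3, "roll": 0}, {"x": 0, "y": 0, "z": 0, "roll": 0}, {"x": 0, "y": 0, "z": 0, "roll": 0}, {"x": 0, "y": 0, "z": 0, "roll": 0}]' --gripper 8.7

```text
clock: 12.0
tool_pos: [0.4274, -0.0132, 0.1575]
orientation: [180.0, 0.0, -16.4]
force: [-0.3, -0.2, 0.2]
opening: 0.0871
```

```bash
python3 look.py pics/w9.png plate:.014 cheese_mid:.034 bottom_mid:.02;python3 d.py "[.35,.28,.16]"
```

```text
t 12.0 [ 0.4274 -0.0132  0.1575] [ 1.7999e+02  3.0000e-02 -1.6440e+01]
plate 0.64 px (320.2143094703584, 171.1103119832229) enc mm [460.8 -22.5] 75.1 fit mm [460.8 -22.7] 74.1 [207. 198. 182.]
cheese_mid 0.84 px (319.35071227550986, 187.88217715495978) enc mm [456.4 -21. ] 29.4 fit mm [456.8 -20.9] 28.0 [239. 226. 155.]
bottom_mid 0.87 px (329.7486338797814, 150.35573770491803) enc mm [467.3 -28.3] 26.4 fit mm [458.  -22.1] 27.9 [207. 166. 123.]
t 12.2 [ 0.4275 -0.0134  0.1569] [ 1.7992e+02  9.0000e-02 -1.6450e+01] F [0.5 0.6 0.4] 0.08682980705836661
[.35,.28,.16] tool cm [-15.74 -25.94  -0.32] rows 7.0
```

View pics/w9.png

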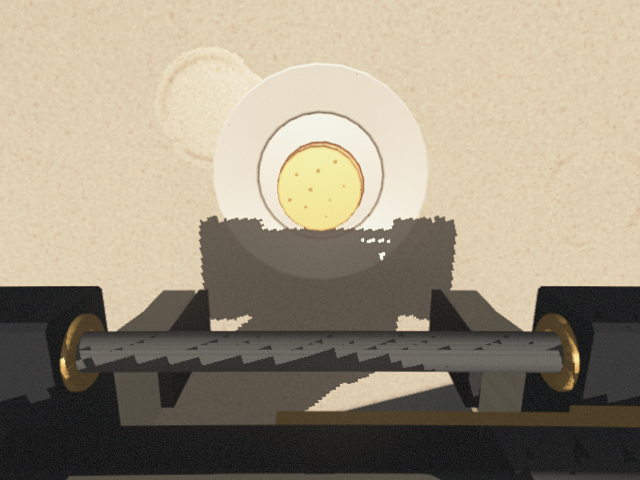

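The cheese lies flat on the rusk at (320,187), within about 1 mm of its centre, and the plate hasn't moved. Next is the domed half.

Call:
jog_arm --commands '[{"x": -1.1, "y": -3.4, "z": 0, "roll": 0}, {"x": -1.1, "y": -3.4, "z": 0, "roll": 0}, {"x": -1.1, "y": -3.4, "z": 0, "roll": 0}, {"x": -1.1, "y": -3.4, "z": 0, "roll": 0}, {"x": -1.1, "y": -3.4, "z": 0, "roll": 0}, {"x": -1.1, "y": -3.4, "z": 0, "roll": 0}, {"x": -3, "y": -2.4, "z": -1, "roll": 0}, {"x": -3, "y": -2.4, "z": -1, "roll": 0}, {"x": -3, "y": -2.4, "z": -1, "roll": 0}, {"x": 0, "y": 0, "z": 0, "roll": 0}, {"x": 0, "y": 0, "z": 0, "roll": 0}, {"x": 0, "y": 0, "z": 0, "roll": 0}]'

```text
clock: 13.4
tool_pos: [0.3562, 0.295, 0.187]
orientation: [179.9, 0.0, -16.4]
force: [1.1, -0.1, 0.1]
opening: 0.087
```

```bash
python3 look.py pics/w10.png top_mid:.008 top_mid:.013;python3 d.py
```

```text
t 13.4 [0.3562 0.295  0.187 ] [ 1.799e+02  3.000e-02 -1.645e+01]
top_mid 0.8 px (309.5939596217401, 131.64156932037562) enc mm [420.5 284.3] 30.6 fit mm [420.5 284.3] 29.9 [179. 119.  78.]
top_mid 0.8 px (309.5939596217401, 131.64156932037562) enc mm [420.6 284.2] 30.2 fit mm [420.6 284.2] 29.4 [179. 119.  78.]
t 13.55 [0.3567 0.2948 0.1873] [ 1.7994e+02  1.0000e-02 -1.6520e+01] F [-0.7 -0.7 -0.5] 0.0867094328450998
```

View pics/w10.png

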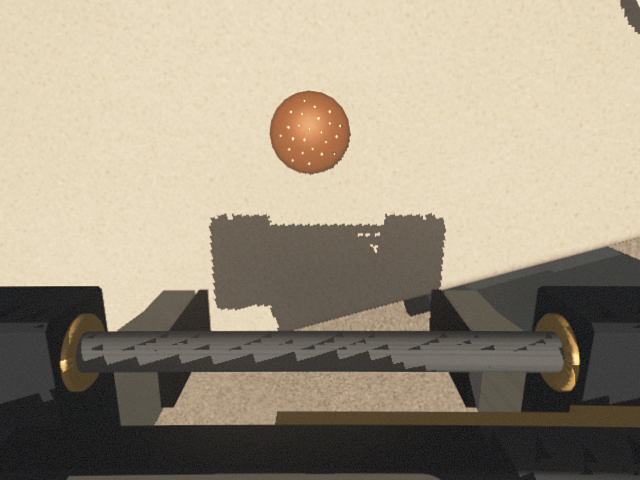

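The domed half (310,132) lies dome-up and alone at about (0.4205, 0.284).

```bash
python3 d.py "[.4205,.2843,.04]"
```

```text
t 13.55 [0.3567 0.2948 0.1873] [ 1.7994e+02  1.0000e-02 -1.6520e+01] F [-0.7 -0.7 -0.5] 0.0867094328450998
[.4205,.2843,.04] tool cm [ 6.42 -0.82 14.73] rows 4.0
```

Call:
jog_arm --commands '[{"x": 1.6, "y": -0.2, "z": 2.4, "roll": 0}, {"x": 1.6, "y": -0.2, "z": 2.4, "roll": 0}, {"x": 1.6, "y": -0.2, "z": 2.4, "roll": 0}, {"x": 1.6, "y": -0.2, "z": 2.5, "roll": 0}, {"x": 0, "y": 0, "z": 2.5, "roll": 0}, {"x": 0, "y": 0, "z": 2.5, "roll": 0}, {"x": 0, "y": 0, "z": 0, "roll": 0}, {"x": 0, "y": 0, "z": 0, "roll": 0}, {"x": 0, "y": 0, "z": 0, "roll": 0}]'

```text
clock: 14.45
tool_pos: [0.4206, 0.2859, 0.042]
orientation: [-179.9, -0.0, -16.4]
force: [-0.5, 0.5, 0.7]
opening: 0.0867
```

```bash
python3 look.py pics/w11.png ;python3 d.py "[.4205,.2843,.003]"
```

```text
t 14.45 [0.4206 0.2859 0.042 ] [-1.7991e+02 -5.0000e-02 -1.6440e+01]
t 14.5 [0.4206 0.286  0.0422] [-1.7988e+02 -5.0000e-02 -1.6430e+01] F [ 0.1 -0.3 -0.2] 0.08686863752637983
[.4205,.2843,.003] tool cm [0.04 0.18 3.92] rows 1.0
```

View pics/w11.png

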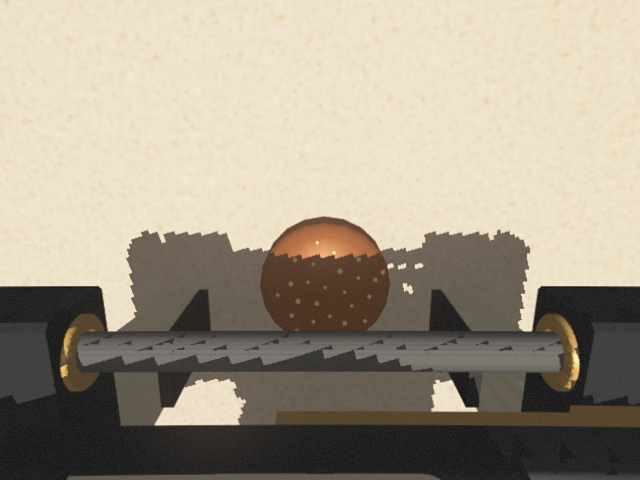

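Call:
jog_arm --commands '[{"x": 0, "y": 0.15, "z": 1.5, "roll": 0}, {"x": 0, "y": 0, "z": 1.3, "roll": 0}, {"x": 0, "y": 0, "z": 1.0, "roll": 0}, {"x": 0, "y": 0, "z": 0, "roll": 0}, {"x": 0, "y": 0, "z": 0, "roll": 0}, {"x": 0, "y": 0, "z": 0, "roll": 0}]'

```text
clock: 15.1
tool_pos: [0.4198, 0.2844, 0.0035]
orientation: [-179.9, -0.0, -16.4]
force: [-0.9, -0.1, -0.7]
opening: 0.0869
```

Call:
jog_arm --commands '[{"x": 0.05, "y": 0, "z": 0, "roll": 0}, {"x": 0, "y": 0, "z": 0, "roll": 0}, {"x": 0, "y": 0, "z": 0, "roll": 0}, {"x": 0, "y": 0, "z": 0, "roll": 0}, {"x": 0, "y": 0, "z": 0, "roll": 0}, {"x": 0, "y": 0, "z": 0, "roll": 0}]' --gripper 5.4

```text
clock: 15.7
tool_pos: [0.4199, 0.2837, 0.0028]
orientation: [180.0, -0.0, -16.4]
force: [0.1, -0.4, 2.8]
opening: 0.0587
```

Call:
jog_arm --commands '[{"x": 0, "y": 0, "z": -1, "roll": 0}, {"x": 0, "y": 0, "z": -3, "roll": 0}, {"x": 0, "y": 0, "z": -4, "roll": 0}, {"x": 0, "y": 0, "z": -3, "roll": 0}, {"x": 0, "y": 0, "z": 0, "roll": 0}, {"x": 0, "y": 0, "z": 0, "roll": 0}, {"x": 0, "y": 0, "z": 0, "roll": 0}]'

```text
clock: 16.4
tool_pos: [0.4194, 0.2832, 0.1122]
orientation: [179.9, 0.0, -16.4]
force: [-0.0, -0.2, -0.4]
opening: 0.0586
```

```bash
python3 look.py pics/w12.png ;python3 d.py "[.4566,-.0214,.115]"; python3 - <<'E'
from h import *
o=ctrl.get_obs();s=ctrl.snapshot('wrist');T=campose(s,o)
M=R.from_euler('xyz',o['orientation'],degrees=True).as_matrix()
for dx in [-.004,0,.004]:
    for h in [0,.013]:
        p=[]
        for v in ([.03,0,0],[-.03,0,0],[0,.03,0],[0,-.03,0]):
            q=o['tool_pos']+M@(np.array(v)+[dx,0,0]);q[2]=o['tool_pos'][2]-.0035+h;p.append(w2pix(s,T,q).round(1).tolist())
        print(dx,h,p)
cr=s['image'][210:410,220:420];save('pics/c12.png',cv2.resize(cr,(600,600),interpolation=2))
E
```

```text
t 16.4 [0.4194 0.2832 0.1122] [ 1.7994e+02  4.0000e-02 -1.6450e+01]
t 16.45 [0.4194 0.2831 0.1118] [ 1.799e+02  5.000e-02 -1.645e+01] F [ 0.1  0.1 -0.3] 0.058607626728661766
[.4566,-.0214,.115] tool cm [12.19 28.15 -0.28] rows 7.0
-0.004 0 [[321.9, 246.3], [321.7, 381.1], [395.0, 316.6], [248.5, 316.8]]
-0.004 0.013 [[322.2, 256.3], [322.0, 400.1], [400.9, 331.5], [243.1, 331.7]]
0 0 [[321.9, 236.4], [321.7, 372.8], [395.5, 307.6], [248.0, 307.8]]
0 0.013 [[322.2, 245.7], [322.0, 391.3], [401.4, 321.9], [242.7, 322.1]]
0.004 0 [[321.9, 226.4], [321.7, 364.5], [395.9, 298.5], [247.6, 298.7]]
0.004 0.013 [[322.2, 234.9], [322.0, 382.4], [401.9, 312.1], [242.2, 312.3]]
```

View pics/c12.png

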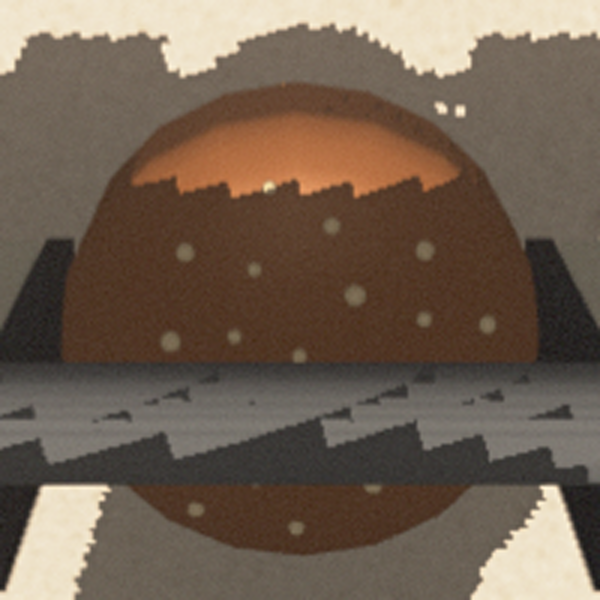

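The held dome's outline (front edge at row 238, back edge at row 394) puts it about 0.8 mm behind the tool centre in tool x, which I'll make up for.

Call:
jog_arm --commands '[{"x": 1.35, "y": 3.1, "z": 0, "roll": 0}, {"x": 1.35, "y": 3.1, "z": 0, "roll": 0}, {"x": 1.35, "y": 3.1, "z": 0, "roll": 0}, {"x": 1.35, "y": 3.1, "z": 0, "roll": 0}, {"x": 1.35, "y": 3.1, "z": 0, "roll": 0}, {"x": 1.35, "y": 3.1, "z": 0, "roll": 0}, {"x": 1.35, "y": 3.1, "z": 0, "roll": 0}, {"x": 1.35, "y": 3.1, "z": 0, "roll": 0}, {"x": 1.45, "y": 3.3, "z": 0, "roll": 0}, {"x": 0, "y": 0, "z": 0, "roll": 0}, {"x": 0, "y": 0, "z": 0, "roll": 0}, {"x": 0, "y": 0, "z": 0, "roll": 0}]'

```text
clock: 17.7
tool_pos: [0.4577, -0.0201, 0.1123]
orientation: [180.0, 0.0, -16.4]
force: [-0.1, 0.5, -0.4]
opening: 0.0585
```

```bash
python3 d.py "[.4574,-.0216,.042]"
```

```text
t 17.7 [ 0.4577 -0.0201  0.1123] [ 1.7996e+02  5.0000e-02 -1.6430e+01] F [-0.1  0.5 -0.4] 0.0585060503365355
[.4574,-.0216,.042] tool cm [0.02 0.14 7.03] rows 2.0
```

Call:
jog_arm --commands '[{"x": 0, "y": 0.1, "z": 2, "roll": 0}, {"x": 0, "y": 0, "z": 2, "roll": 0}, {"x": 0, "y": 0, "z": 2, "roll": 0}, {"x": 0, "y": 0, "z": 0.8, "roll": 0}, {"x": 0, "y": 0, "z": 0, "roll": 0}, {"x": 0, "y": 0, "z": 0, "roll": 0}, {"x": 0, "y": 0, "z": 0, "roll": 0}, {"x": 0, "y": 0, "z": 0, "roll": 0}]'

```text
clock: 18.5
tool_pos: [0.4582, -0.0211, 0.0455]
orientation: [-179.9, -0.1, -16.4]
force: [-0.1, -0.9, 0.2]
opening: 0.0585
```

```bash
python3 look.py pics/w13.png ;python3 d.py "[.4574,-.0216,.038]"
```

```text
t 18.5 [ 0.4582 -0.0211  0.0455] [-1.7995e+02 -7.0000e-02 -1.6420e+01]
t 18.55 [ 0.4581 -0.0212  0.0455] [-1.7995e+02 -7.0000e-02 -1.6430e+01] F [ 0.2 -0.4 -1.6] 0.058249404497122216
[.4574,-.0216,.038] tool cm [-0.06  0.06  0.75] rows 1.0
```

View pics/w13.png

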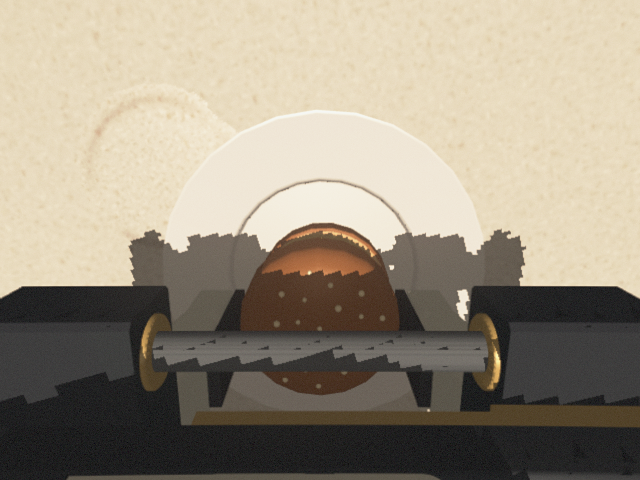

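The stack below looks a few pixels right of the dome. I'll compare it in a crop with drawn outlines.

```bash
python3 - <<'E'
from h import *
o=ctrl.get_obs();s=ctrl.snapshot('wrist');T=campose(s,o)
M=R.from_euler('xyz',o['orientation'],degrees=True).as_matrix()
f=4;im=cv2.resize(s['image'][200:340,220:420],(800,560),interpolation=2);
def draw(c,r,z,col):
    P=[]
    for a in np.linspace(0,2*np.pi,90):
        u=w2pix(s,T,np.array([c[0]+r*np.cos(a),c[1]+r*np.sin(a),z])); P.append((u-[220,200]+.5)*f)
    cv2.polylines(im,[np.int32(P)],True,col,1)
print(o['tool_pos'])
draw((.4565,-.0218),.03,.02,(255,0,0))
draw((.4565,-.0218),.03,.005,(255,0,0))
draw((.4566,-.021),.028,.034,(0,255,0))
t=o['tool_pos']+M@[-.0008,0,0];draw(t,.03,o['tool_pos'][2]-.003,(0,0,255))
draw((.4605,-.0228),.0465,.005,(0,255,255))
save('pics/c13.png',im)
E
```

```text
[ 0.45814424 -0.02116759  0.04546317]
```

View pics/c13.png

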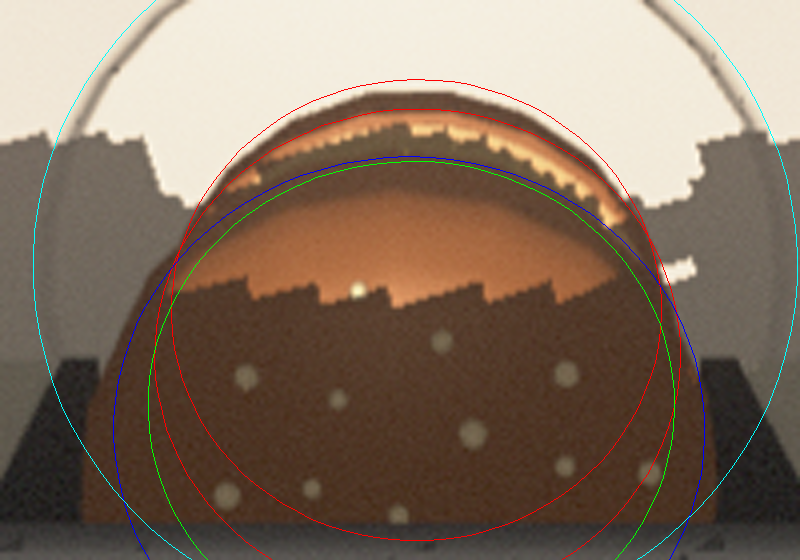

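The drawn outlines put the dome about 1 mm to the left of the rusk. That fits the 0.7 mm camera bias seen when the cheese was placed. I'll correct with x −0.04, y +0.11, then lower.

Call:
jog_arm --commands '[{"x": -0.04, "y": 0.11, "z": 0.3, "roll": 0}, {"x": 0, "y": 0, "z": 0.2, "roll": 0}, {"x": 0, "y": 0, "z": 0.1, "roll": 0}, {"x": 0, "y": 0, "z": 0, "roll": 0}, {"x": 0, "y": 0, "z": 0, "roll": 0}, {"x": 0, "y": 0, "z": 0, "roll": 0}]'

```text
clock: 19.2
tool_pos: [0.457, -0.0223, 0.0388]
orientation: [180.0, -0.0, -16.4]
force: [0.1, 0.5, 0.4]
opening: 0.0584
```

```bash
python3 look.py pics/w14.png ;python3 d.py "[.4574,-.0221,.037]"
```

```text
t 19.2 [ 0.457  -0.0223  0.0388] [180.    -0.   -16.43]
t 19.25 [ 0.457  -0.0223  0.0388] [-180.     -0.    -16.43] F [-0.   0.6  0.2] 0.05843321141937203
[.4574,-.0221,.037] tool cm [ 0.03 -0.03  0.18] rows 1.0
```

View pics/w14.png

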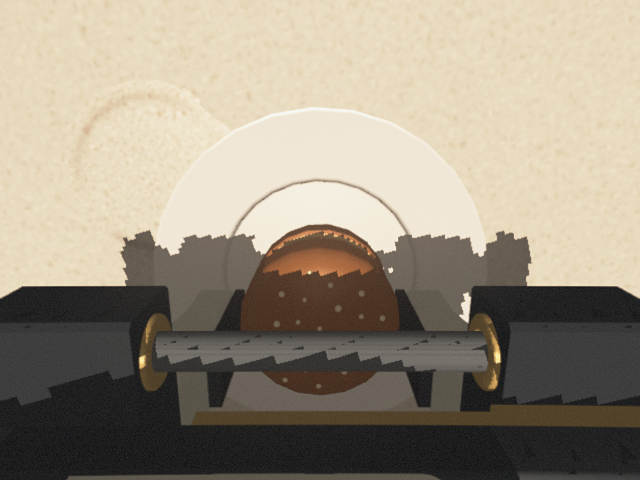

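The dome (320,315) now lines up with the stack beneath it. Lower the last millimetre or two in small steps.

Call:
jog_arm --commands '[{"x": 0.03, "y": 0, "z": 0.08, "roll": 0}, {"x": 0, "y": 0, "z": 0.05, "roll": 0}, {"x": 0, "y": 0, "z": 0, "roll": 0}, {"x": 0, "y": 0, "z": 0, "roll": 0}]'

```text
clock: 19.65
tool_pos: [0.4572, -0.0224, 0.0374]
orientation: [180.0, 0.0, -16.4]
force: [0.6, 0.0, -0.6]
opening: 0.0588
```

Call:
jog_arm --commands '[{"x": 0, "y": 0, "z": 0.04, "roll": 0}, {"x": 0, "y": 0, "z": 0, "roll": 0}, {"x": 0, "y": 0, "z": 0, "roll": 0}]'

```text
clock: 19.95
tool_pos: [0.4572, -0.0224, 0.0371]
orientation: [180.0, 0.0, -16.4]
force: [-1.1, 0.2, -0.5]
opening: 0.0584
```

Call:
jog_arm --commands '[{"x": 0, "y": 0, "z": 0, "roll": 0}, {"x": 0, "y": 0, "z": 0, "roll": 0}, {"x": 0, "y": 0, "z": 0, "roll": 0}, {"x": 0, "y": 0, "z": 0, "roll": 0}]' --gripper 7.8

```text
clock: 20.35
tool_pos: [0.4573, -0.0224, 0.0371]
orientation: [-180.0, -0.0, -16.4]
force: [0.5, 0.0, 0.9]
opening: 0.0773
```

Call:
jog_arm --commands '[{"x": 0, "y": 0, "z": -1, "roll": 0}, {"x": 0, "y": 0, "z": -2.5, "roll": 0}, {"x": 0, "y": 0, "z": -3, "roll": 0}, {"x": -1.5, "y": 0, "z": -4, "roll": 0}, {"x": -1.5, "y": 0, "z": -3, "roll": 0}, {"x": 0, "y": 0, "z": 0, "roll": 0}, {"x": 0, "y": 0, "z": 0, "roll": 0}, {"x": 0, "y": 0, "z": 0, "roll": 0}]'

```text
clock: 21.15
tool_pos: [0.4281, -0.014, 0.1717]
orientation: [180.0, 0.0, -16.4]
force: [1.9, 0.3, -0.3]
opening: 0.0782
```

```bash
python3 look.py pics/w15.png plate:.014 top_mid:.047; python3 - <<'E'
from h import *
s=ctrl.snapshot('scene');save('pics/s15.png',cv2.resize(s['image'][200:290,245:365],(800,600),interpolation=2))
E
```

```text
t 21.15 [ 0.4281 -0.014   0.1717] [ 1.7999e+02  3.0000e-02 -1.6430e+01]
plate 0.93 px (319.43665570823293, 170.629276692876) enc mm [460.7 -22.8] 75.1 fit mm [460.6 -22.8] 74.2 [210. 202. 188.]
top_mid 0.57 px (319.302930933679, 186.95762474897683) enc mm [457.6 -21.8] 30.9 fit mm [457.8 -21.8] 30.1 [178. 121.  82.]
```

View pics/w15.png

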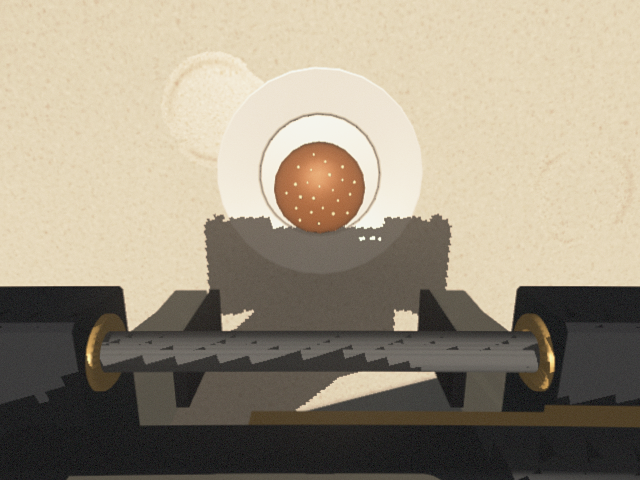

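View pics/s15.png

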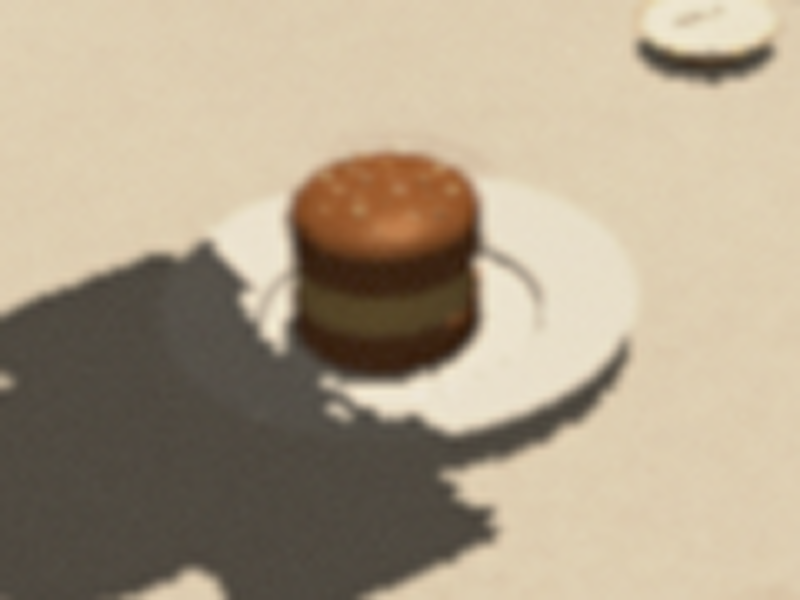

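The wrist picture shows the dome at (320,187) on the plate (320,171). The scene crop shows three flat, aligned layers. Hand in.

```bash
python3 -c "
from plant import ctrl
print(ctrl.close_job())"
```

```text
the job is handed in; nothing more can be done
None
```

The sandwich is built and the job is handed in. I laid the pale yellow cheese flat on the rusk half, then set the domed half on it, dome upward. It took about 21 s of the 56 s, and the red and green look-alikes were left alone.

- **Alignment:** the last pictures show three flat layers. The measured centres are rusk (456.4, −21.8), cheese (456.8, −20.9) and dome (457.8, −21.8) mm, so they agree within about 1.5 mm.
- **Plate:** it stayed put, at (460.5, −22.8) before and (460.6, −22.8) after.
- **Stack on the plate:** it sits about 3–4 mm from the plate's exact centre, because the bottom rusk already lay there and I left it.
- **Disagreements:** the camera read about 0.7 mm off the arm sideways, which I allowed for when placing the dome. My first two move calls were refused for missing keys, and nothing moved.

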